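# Clamp the tip box in the plate holder

## Task

With fingertip pushes only, first push the pipette tip box back in its holder until it sits against the back stop, then tighten the wing nut behind it by stroking its wings round, clockwise seen from above, until it will turn no further. Pinch and lift nothing (neither the box nor the wings), and leave the things standing around alone.

Things in the scene. Friction and masses are not known exactly. Their poses are not given: they have to be found in the camera images.
- holder: Plate holder fixed to the bench: aluminium base plate 200 x 170 x 12 mm, origin at the centre of its underside, z up, x from its open front to the back. Two side rails 12 mm high on it (inner faces y = +/-59 mm, x = -80 to +20 mm). At x = +70 mm a pillar with an upright stud (top 96 mm above the bench) carries clamp bar and wing nut.
- box_seat (a point): Where the tip box's origin is when the box is home against the back stop: x = -13, y = 0, z = 12 mm in the holder's frame (axes as the holder's). The back stop is a steel wall 22 mm high and 118 mm wide, front face at x = +20 mm in the holder's frame.
- tip_box: Loose green pipette tip box, 66 (x, deep) x 112 (y, wide) x 34 mm high, about 0.13 kg, standing on the base plate between the rails (3 mm play each side), 20 to 40 mm short of the back stop. Origin at the centre of its underside, x toward the back stop. Its flat front face is at x = -33 mm and can be pushed there.
- bar_tip (a point): Underside of the front end of the steel clamp bar (28 mm wide, reaching from 18 mm behind the stud to 72 mm before it, over the rear edge of the box when that is home). It sinks with the nut: about 4 mm above the box when joint wing_nut is 0, just at the box when tight. The bar's top is 19 mm below nut_center.
- wing_nut (a joint): Angle of the wing nut in rad: grows when turned clockwise seen from above (tightening), 4.2 = tight, a hard stop; starts between 0 and 1.4. At 0 the wings lie along the holder's y axis (wing 1 toward +y). It turns against a light friction (0.06 N m, about 2 N at a wing), stays where it is left, and sinks 0.95 mm a radian.
- nut_center (a point): On the axis of the black wing nut, at mid height of its wings, about 80 mm above the bench. Hub 20 mm in diameter (foot 25 mm); two upright flat wings opposite each other, 76 mm over both tips, 26 mm high (13 mm above and below this point), 5 mm thick, 9 mm with their raised flats (13.5 to 35.5 mm out).
- wing_tip_1 (a point): Outer end of wing 1, at mid height, 38 mm from the nut's axis
- wing_tip_2 (a point): Outer end of wing 2, opposite wing 1, at mid height, 38 mm from the nut's axis
- drive_flats: The raised flats on those sides of the two wings that are pushed to turn the nut clockwise (part of the nut; origin on the nut's axis 17 mm below nut_center)
- back_flats: The raised flats on the other sides of the two wings (part of the nut, same origin); touched together with the drive flats the wings count as pinched
- dropper: Bystander: brown dropper bottle with a rubber teat, 30 mm in diameter, 89 mm high; origin at the centre of its underside. A fixed cable duct and shelf overhang the back of the bench beyond x = 0.75 m, from 0.3 m up: keep the wrist clear of them
- jar: Bystander: brown bottle with white cap, 45 mm in diameter, 91 mm high; origin at the centre of its underside
- dish: Bystander: flat round petri dish, 101 mm in diameter, 16 mm high; origin at the centre of its underside. Before it (nearer the robot) stands a fixed microscope 350 mm high, to the right of the holder at x = 0.32 to 0.55, y = -0.08 to 0.11 m: go over it, not through it.
Not all that is in view belongs to the job. There is more than one size of the tip_box; the job needs the larger.

How it is judged:
By the outcome, as a careful person would: the job done as asked, in the order asked, and still so for the second after the job is handed in, with the robot touching nothing.
It also fails if it takes over 67 s, if anything falls off the work surface, if the arm or the gripper's body presses on something with over 40 N, if the wrist force passes 120 N, or if a joint passes its speed limit or range.

## Robot

A 6-joint arm with a two-finger parallel gripper is mounted at the origin on a cart in front of the work surface, level with it; the furniture and walls round the work are solid. World frame = base frame: x ahead of the robot, y to its left, z up, the work surface at z = 0. Lengths are in mm, angles in rad, forces in N, time in s.
With the tool pointing down it reaches from about 350 to 875 mm from the base axis. Payload 4.2 kg.
Tool frame: the origin (TCP) lies midway between the tips of the shut fingers; the grasp point (between the pads) lies 19 mm behind it (arm.grip_depth is the distance from the TCP to the grasp point, in mm); z points along the fingers, x is the direction in which the jaws open and shut, and the axes are right-handed (so a half turn about z gives the same grasp; the last joint's range is limited). The gripper opens to 85 mm and grips with 20 to 120 N. Pads are 22 mm wide; open, the fingers measure 114 mm over their backs; the gripper's body (76 mm by 85 mm) begins 54 mm behind the grasp point. The pads swing forward as they close: fully open they stand 13 mm farther back than shut.
Start: joints at [-1.044, 0.385, 0.008, 0, -1.194, -0.259], TCP at [165.398, -602.696, 231.312] pointing down, gripper open.
Joint ranges: [-3.14, 3.14], [-1.21, 2.06], [-1.07, 1.41], [-3.16, 2.05], [-2.99, -0.16], [-3.1, 3.1]. Speed limits (rad/s): [2.79, 2.79, 3.14, 3.14, 3.14, 3.14].

## Interface

Orientations are given as a unit quaternion [x, y, z, w].
In Python, from bench import arm, eyes, find_in, silhouettes gives the robot as it stands. The module is installed in compiled form; this text tells all that it offers.
- The arm moves only by the tool play_rows, never from a script. Its arguments are lists of equal length, an entry for each row: "offset": the shift along the world's x, y, z in mm, a list of three; "turn": the turn about the world's z in rad. In form: {"offset": [[x, y, z], ...], "turn": [turn, ...]}. A call has 1 to 12 rows; each row shifts and turns the pose as measured when the row begins; what a row does not reach is not made up. A row lasts 1/10 s, in which the tool goes at most 50 mm and 8.59 degrees, less where a joint would pass 70% of its speed; a pose out of reach is approached as far as the arm can. A call is refused whole if a number of a shift passes 50 or a number of a turn 0.15, either way. A call with a gripper value outside its range is refused whole. "grip" is the gripper's target within -1 to 1 (fully open at 1, half-way at 0, shut at -1), set as the call begins (left out, the last holds). The fingers move at their own pace and stop on an object; the grip force is fixed at half the most. Time passes only in rows, so rows that do not move let the fingers close. It gives the time, the measured TCP pose, the force and the opening at its end, in the units of the state.
- arm.read_state(): the state, without advancing time (a new reading comes with each control period).
- eyes.get_image(name): name is "side" or "top" or "wrist"; returns (picture, depth): 384x512x3 uint8, red, green, blue; 384x512 float32, mm along the optical axis (not along the pixel's ray), 0 where there is no reading.
- eyes.camera_params(name): a dict with "camera_matrix" (3x3 intrinsics, pixels), "camera_from_world" (4x4, takes a point from world to camera coordinates). Camera axes: x right, y down, z forward; pixel columns grow to the right and rows downward; lengths in mm; the calibration is good to about 2 mm. A picture is of the moment at which its call begins: read the wrist's pose just before it. camera_params takes no time and is no camera call; for the wrist camera it gives the pose at the moment of the call.
- arm.job_done(): hands the job in, once; it reports no verdict.
Trained networks look in the newest picture that a camera, given by its name, has taken for a name from the list of things; names that differ only in an ending like _2 or _b are one class to them, and where a whole thing is asked for, a point or a joint stands for the part that bears it (a point fixed in the world has none). Each returns a list of dicts, best first, with "score" (0 to 1); they miss things now and then, are a little off and sometimes report something else, mostly with a low value. They report only what shows in the picture. A call takes as long as a camera call. They do not tell look-alikes from the thing itself.
- find_in(camera, query): "bbox" ([centre column, centre row, width, height] in pixels, round what is visible of it).
- silhouettes(camera, query): "mask" (384x512 bool, what is visible of it) and "bbox" ([centre column, centre row, width, height] in pixels, round what is visible of it).
The state is a dict: "clock": time; "joints": joint angles; "joint_vel": joint speeds; "joint_efforts": joint torques, N m; "position": TCP position; "ee_rot": TCP orientation; "contact_force": force on the tool from outside, world axes, zero at the start; "wrist_torque": the same for the moment, N m; "gripper_width": finger opening in mm.
Only numpy, scipy, OpenCV 4.12 (cv2) and the standard library are available. Lean on these libraries where they do the work, as an engineer would, in place of code of your own. Each camera call takes 0.05 s, during which the arm holds its last target. There are 200 camera calls.

## Working session

There is one attempt and no reset: what is moved stays moved. The work goes in short steps, Python scripts to look and compute and a tool call to move; the robot and the scene stay as the last step left them, time stands still between calls to the robot, and variables do not carry over. Pictures are saved under pics/ and viewed, on a budget of 10 in all, crops included, one or two more only if the job needs it, and the job is handed in when it is done.

Besides the shell and the picture viewer there is one more tool, called after "Request:" as a command line: name --pt "numbers of a row" for each row, then --argument value for the rest. play_rows: Moves the arm, as the interface text tells. Its arguments: {"type":"object","properties":{"offset":{"type":"array","items":{"type":"array","items":{"type":"number"}}},"turn":{"type":"array","items":{"type":"number"}},"grip":{"type":"number"}},"required":["offset","turn"]}

```bash
mkdir -p pics; cat > h.py <<'E'
import numpy as np, cv2
from bench import arm, eyes, find_in, silhouettes
def look(n):
    p=eyes.camera_params(n); im,d=eyes.get_image(n); return im,d,p
def cloud(d,p):
    K=p["camera_matrix"];T=np.linalg.inv(p["camera_from_world"])
    v,u=np.mgrid[:d.shape[0],:d.shape[1]]
    c=np.stack([(u-K[0][2])/K[0][0]*d,(v-K[1][2])/K[1][1]*d,d],-1)
    return c@T[:3,:3].T+T[:3,3]
def proj(p,X):
    c=np.asarray(p["camera_from_world"])@np.r_[X,1]; q=np.asarray(p["camera_matrix"])@c[:3]; return q[:2]/q[2]
def save(im,f): cv2.imwrite("pics/"+f,im[:,:,::-1])
E
cat > a.py <<'E'
from h import *
ims=[]
for n in ["top","side"]:
    im,d,p=look(n); P=cloud(d,p); save(im,n+"0.png"); np.savez(n+"0.npz",im=im,d=d,P=P)
    print(n,"cam",np.linalg.inv(p["camera_from_world"])[:3,3].round())
    for q in ["holder","tip_box","wing_nut","dropper","jar","dish"]:
        for s in silhouettes(n,q)[:3]:
            m=s["mask"]&(d>0); X=P[m]
            print(q,round(s["score"],2),np.round(s["bbox"]),m.sum(),np.percentile(X,[2,50,98],axis=0).round().tolist() if len(X) else 0)
print(arm.read_state())
E
python3 a.py
```

```text
top cam [329. 301. 917.]
holder 0.64 [247. 178.  74.  87.] 3765 [[428.0, 205.0, 8.0], [548.0, 296.0, 12.0], [627.0, 378.0, 88.0]]
tip_box 0.65 [250. 190.  51.  36.] 1257 [[455.0, 231.0, 29.0], [491.0, 287.0, 46.0], [526.0, 339.0, 48.0]]
tip_box 0.65 [265. 255.  36.  33.] 628 [[302.0, 205.0, -0.0], [332.0, 241.0, 23.0], [365.0, 278.0, 26.0]]
tip_box 0.65 [239. 144.  29.  12.] 181 [[587.0, 269.0, 41.0], [593.0, 301.0, 86.0], [604.0, 337.0, 93.0]]
wing_nut 0.75 [243. 146.  33.  10.] 198 [[587.0, 268.0, 13.0], [594.0, 303.0, 86.0], [608.0, 339.0, 93.0]]
dropper 0.56 [166. 146.  16.  19.] 171 [[592.0, 482.0, 6.0], [601.0, 492.0, 43.0], [614.0, 510.0, 88.0]]
dropper 0.37 [243. 155.  34.  38.] 511 [[528.0, 272.0, 56.0], [580.0, 298.0, 61.0], [613.0, 337.0, 92.0]]
jar 0.62 [150. 227.  20.  20.] 350 [[374.0, 496.0, 10.0], [392.0, 508.0, 75.0], [413.0, 529.0, 93.0]]
dish 0.85 [342. 134.  40.  36.] 1141 [[613.0, -8.0, 10.0], [657.0, 39.0, 16.0], [703.0, 85.0, 19.0]]
side cam [719. 891. 689.]
holder 0.83 [241. 230. 104.  75.] 3383 [[427.0, 229.0, 5.0], [563.0, 329.0, 13.0], [629.0, 389.0, 88.0]]
[... 663 characters left out ...]
38438e+00,  3.84665958e-01,  7.93911160e-03, -1.60587482e-05,
       -1.19401554e+00, -2.58571309e-01]), 'joint_vel': array([-1.22804331e-04, -2.36590866e-03, -3.19970940e-04, -3.12961570e-05,
        9.82737862e-05, -1.12669089e-03]), 'joint_efforts': array([ 3.90924870e-04, -3.91949880e+01,  1.88580412e+01,  4.18971956e+00,
       -2.67349178e-04,  1.58793478e-05]), 'position': array([ 165.41629625, -602.69976307,  231.34559928]), 'ee_rot': array([ 6.06364582e-01,  7.95186766e-01, -3.42830562e-06,  2.77722264e-05]), 'contact_force': array([-5.99962920e-01, -3.74998350e-01,  3.69480874e-04]), 'wrist_torque': array([-0.00228537,  0.00155127,  0.00433716]), 'gripper_width': 85.54270262837868}
```

```bash
cat > b.py <<'E'
from h import *
t=np.load("top0.npz");s=np.load("side0.npz")
for n,q in (("top",t),("side",s)):
    P=q["P"];d=q["d"]>0
    def rect(m,lab):
        X=P[m][:,:2].astype(np.float32)
        print(n,lab,len(X),[np.round(a,1).tolist() if not np.isscalar(a) else round(a,1) for a in cv2.minAreaRect(X)])
    x,y,z=P[...,0],P[...,1],P[...,2]
    reg=d&(x>400)&(x<660)&(y>180)&(y<410)
    rect(reg&(z>43)&(z<51)&(x<560),"boxtop")
    rect(reg&(z>8)&(z<16),"plate")
    w=reg&(z>84)&(z<95)&(x>550); rect(w,"wing")
    rect(reg&(z>19)&(z<29),"rails")
    rect(reg&(z>54)&(z<66)&(x<585),"bar")
a=cv2.resize(t["im"][100:290,120:380],None,fx=3,fy=3,interpolation=2)
b=cv2.resize(s["im"][150:340,150:350],None,fx=3,fy=3,interpolation=2)
save(a,"t1.png");save(b,"s1.png")
E
python3 b.py
```

```text
top boxtop 1170 [[493.3, 285.9], [66.3, 111.9], 9.5]
top plate 2721 [[528.2, 291.6], [199.4, 169.9], 10.4]
top wing 119 [[596.6, 304.4], [74.2, 15.0], 86.4]
top rails 365 [[499.5, 286.3], [100.1, 137.9], 10.5]
top bar 279 [[556.8, 297.0], [61.5, 27.7], 9.9]
side boxtop 945 [[496.5, 290.6], [75.7, 114.4], 9.7]
side plate 2070 [[527.2, 295.2], [201.1, 171.5], 10.3]
side wing 106 [[596.2, 308.1], [76.6, 16.8], 88.6]
side rails 440 [[537.5, 323.8], [134.3, 164.9], 39.1]
side bar 265 [[556.4, 300.8], [63.0, 29.0], 10.4]
```

View pics/t1.png

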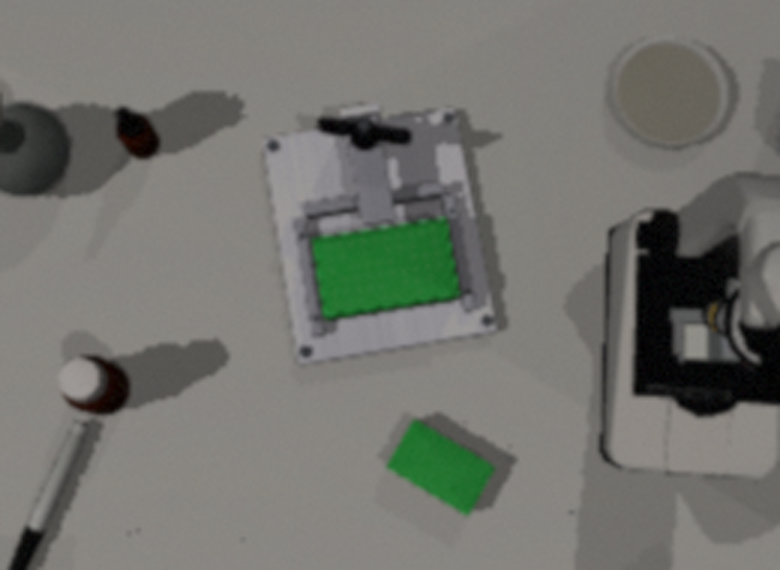

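View pics/s1.png

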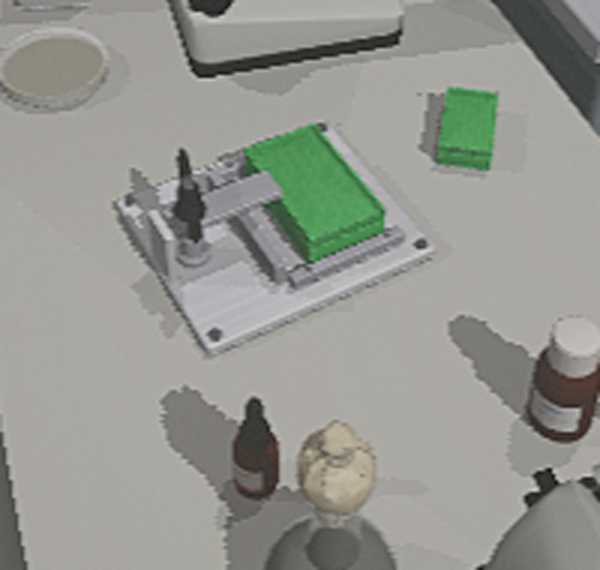

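```bash
python3 - <<'E'
from h import *
c,s=np.cos(.1815),np.sin(.1815)
for n,o in (("top",(528.2,291.6)),("side",(527.2,295.2))):
    q=np.load(n+"0.npz");P=q["P"];X=P[q["d"]>0]-[*o,0]
    H=np.c_[X[:,0]*c+X[:,1]*s,-X[:,0]*s+X[:,1]*c,X[:,2]]
    m=(H[:,0]>40)&(H[:,0]<115)&(abs(H[:,1])<85)&(H[:,2]>18)
    A=H[m]; A=A[A[:,0].argsort()]
    for lo in range(40,115,5):
        B=A[(A[:,0]>=lo)&(A[:,0]<lo+5)]
        for zl,zh in ((18,54),(54,66),(66,82),(82,110)):
            b=B[(B[:,2]>=zl)&(B[:,2]<zh)]
            if len(b): print(n,lo,(zl,zh),len(b),"y",b[:,1].min().round(),b[:,1].max().round(),"zmax",b[:,2].max().round(1))
    w=H[(abs(np.hypot(H[:,0]-70,H[:,1])-25)<13)&(H[:,2]>86)&(H[:,2]<97)]
    u=np.linalg.svd((w-w.mean(0))[:,:2])[2][0] if len(w) else 0
    print(n,"wing H centre",w.mean(0).round(1),"dir",u, "top z",np.percentile(w[:,2],[50,95]))
E
```

```text
top 40 (54, 66) 25 y -14.0 14.0 zmax 63.6
top 45 (54, 66) 23 y -12.0 13.0 zmax 62.7
top 50 (54, 66) 21 y -13.0 12.0 zmax 62.0
top 55 (54, 66) 26 y -14.0 14.0 zmax 65.2
top 55 (66, 82) 19 y -36.0 3.0 zmax 81.8
top 55 (82, 110) 14 y -35.0 -18.0 zmax 92.6
top 60 (54, 66) 11 y -12.0 13.0 zmax 65.9
top 60 (66, 82) 22 y -14.0 10.0 zmax 81.7
top 60 (82, 110) 34 y -35.0 7.0 zmax 93.7
top 65 (54, 66) 5 y 12.0 14.0 zmax 64.5
top 65 (66, 82) 4 y 9.0 11.0 zmax 78.3
top 65 (82, 110) 27 y -20.0 7.0 zmax 99.2
top 70 (54, 66) 2 y 13.0 13.0 zmax 65.3
top 70 (66, 82) 13 y 11.0 30.0 zmax 80.5
top 70 (82, 110) 30 y -6.0 30.0 zmax 96.9
top 75 (66, 82) 5 y 28.0 35.0 zmax 81.7
top 75 (82, 110) 25 y -4.0 34.0 zmax 93.3
top 80 (54, 66) 5 y -13.0 -9.0 zmax 60.8
top 80 (66, 82) 1 y 36.0 36.0 zmax 79.6
top 80 (82, 110) 6 y 14.0 36.0 zmax 92.7
top 85 (18, 54) 1 y -15.0 -15.0 zmax 49.7
top 85 (54, 66) 7 y -12.0 13.0 zmax 62.3
top 90 (18, 54) 3 y -5.0 11.0 zmax 52.7
top 90 (54, 66) 33 y -15.0 15.0 zmax 62.8
top 95 (54, 66) 14 y -16.0 15.0 zmax 62.4
top wing H centre [68.8 -0.6 89.7] dir [-0.30689594 -0.95174308] t
[... 808 characters left out ...]
.0 zmax 43.5
side 75 (54, 66) 8 y -11.0 9.0 zmax 65.9
side 75 (66, 82) 22 y -6.0 35.0 zmax 80.4
side 75 (82, 110) 35 y -4.0 35.0 zmax 93.3
side 80 (18, 54) 8 y -3.0 8.0 zmax 30.9
side 80 (54, 66) 26 y -14.0 14.0 zmax 65.7
side 80 (66, 82) 18 y -2.0 38.0 zmax 80.3
side 80 (82, 110) 13 y 22.0 37.0 zmax 93.6
side 85 (18, 54) 1 y 13.0 13.0 zmax 53.2
side 85 (54, 66) 19 y -11.0 14.0 zmax 61.3
side 85 (82, 110) 2 y 32.0 33.0 zmax 88.2
side 90 (18, 54) 23 y -75.0 18.0 zmax 52.8
side 90 (54, 66) 27 y -14.0 17.0 zmax 63.3
side 95 (18, 54) 64 y -16.0 17.0 zmax 53.3
side 95 (54, 66) 27 y -16.0 16.0 zmax 62.0
side wing H centre [71.7  4.  90.2] dir [0.31532358 0.94898422] top z [90.71597621 93.0275183 ]
```

Request:
play_rows --pt "30 20 50" --pt "30 20 50" --pt "30 20 50" --pt "40 30 40" --pt "40 30 20" --pt "30 40 0" --pt "20 45 0" --pt "10 49 0" --turn '[0,0,0,0,0,0,0,0]' --grip -1

```text
clock: 1.5
position: [370.9, -364.7, 409.1]
ee_rot: [0.611, 0.792, 0.002, -0.001]
contact_force: [0.9, 1.2, 1.1]
gripper_width: -0.2
```

Request:
play_rows --pt "20 44 10" --pt "20 45 10" --pt "10 47 0" --pt "10 48 0" --pt "5 48 0" --pt "0 49 0" --pt "0 49 0" --pt "0 49 0" --pt "0 49 0" --pt "0 49 0" --pt "0 49 0" --pt "0 40 0" --turn '[0,0,0,0,0,0,0,0,0,0,0,0]'

```text
clock: 2.7
position: [431.4, 215.3, 432.5]
ee_rot: [0.61, 0.792, 0.007, 0.001]
contact_force: [0.2, 0.1, 1.0]
gripper_width: -0.3
```

Request:
play_rows --pt "5 45 -20" --pt "2 17 -45" --pt "0 0 -48" --pt "0 0 -48" --pt "0 0 -48" --pt "0 0 -40" --pt "0 0 -20" --pt "0 0 0" --turn '[-0.04,-0.04,0,0,0,0,0,0]'

```text
clock: 3.5
position: [435.4, 283.3, 156.5]
ee_rot: [0.639, 0.769, 0.011, 0.002]
contact_force: [1.2, -0.7, -0.1]
gripper_width: 0.2
```

```bash
python3 - <<'E'
from h import *
s=arm.read_state();print(s["position"].round(1),s["ee_rot"].round(4),s["joints"].round(3),s["contact_force"].round(1))
im,d,p=look("wrist");P=cloud(d,p);save(im,"w1.png")
m=(d>0)&(P[...,2]>43)&(P[...,2]<51)&(P[...,0]>440)&(P[...,1]>200)
if m.sum()>50: print("box",m.sum(),cv2.minAreaRect(P[m][:,:2].astype(np.float32)),np.median(P[m][:,2]))
m=(d>0)&(P[...,2]>84)&(P[...,2]<98)&(P[...,0]>540)&(P[...,1]>240)&(P[...,1]<370)
if m.sum()>20: print("wing",m.sum(),cv2.minAreaRect(P[m][:,:2].astype(np.float32)))
print("tcp px",proj(p,s["position"]))
E
```

```text
[435.4 283.3 156.5] [0.6391 0.769  0.0107 0.002 ] [ 0.892  0.266 -0.374  0.006 -0.909 -2.282] [ 1.2 -0.7 -0.1]
box 7723 ((556.6531372070312, 378.9019775390625), (350.8022766113281, 150.67967224121094), 62.735008239746094) 46.33989104322751
tcp px [257.18646914 262.77752281]
```

View pics/w1.png

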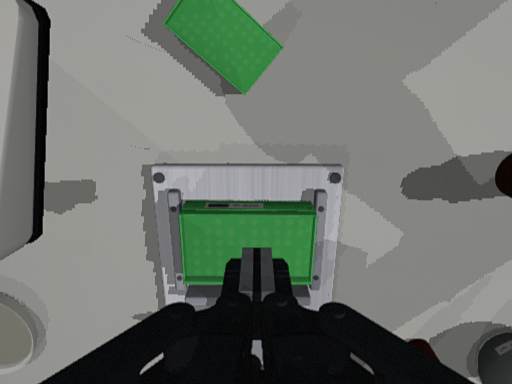

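Request:
play_rows --pt "2 -6 0" --pt "0 0 -40" --pt "0 0 -40" --pt "0 0 -30" --pt "0 0 -10" --pt "0 0 -4" --pt "0 0 0" --turn '[0,0,0,0,0,0,0]'

```text
clock: 4.25
position: [447.9, 285.1, 45.6]
ee_rot: [0.638, 0.77, 0.029, 0.004]
contact_force: [0.5, 1.0, 0.6]
gripper_width: -0.2
```

Request:
play_rows --pt "-2 -2 0" --pt "-2 -2 0" --pt "-2 -2 0" --turn '[0,0,0]'

```text
clock: 4.55
position: [443.9, 281.1, 50.0]
ee_rot: [0.637, 0.77, 0.033, 0.004]
contact_force: [0.1, 0.1, -0.1]
gripper_width: 0.1
```

```bash
python3 - <<'E'
from h import *
s=arm.read_state();print(s["position"].round(1),s["ee_rot"].round(4),s["joints"].round(3),s["contact_force"].round(1))
from scipy.spatial.transform import Rotation as R
print(R.from_quat(s["ee_rot"]).as_matrix().round(3))
E
```

```text
[443.9 281.1  50. ] [0.6375 0.7697 0.0331 0.0044] [ 0.879  0.403 -0.514  0.016 -0.588 -2.275] [ 0.1  0.1 -0.1]
[[-0.187  0.981  0.049]
 [ 0.982  0.185  0.045]
 [ 0.035  0.057 -0.998]]
```

Request:
play_rows --pt "-6 -4 0" --pt "0 0 -8" --pt "0 0 -8" --pt "0 0 -5" --pt "0 0 0" --pt "0 0 0" --turn '[0,0,0,0,0,0]'

```text
clock: 5.15
position: [436.9, 276.5, 27.8]
ee_rot: [0.637, 0.77, 0.033, 0.004]
contact_force: [-0.8, -0.1, -0.1]
gripper_width: 0.1
```

Request:
play_rows --pt "4 0.7 0" --pt "4 0.7 0" --pt "4 0.7 0" --pt "4 0.7 0" --pt "4 0.7 0" --pt "4 0.7 0" --pt "4 0.7 0" --turn '[0,0,0,0,0,0,0]'

```text
clock: 5.85
position: [466.9, 281.5, 27.8]
ee_rot: [0.637, 0.77, 0.033, 0.004]
contact_force: [-1.2, -0.4, 0.9]
gripper_width: -0.2
```

Request:
play_rows --pt "2 0.4 0" --pt "2 0.4 0" --pt "2 0.4 0" --turn '[0,0,0]'

```text
clock: 6.15
position: [471.1, 281.8, 27.4]
ee_rot: [0.638, 0.769, 0.03, 0.003]
contact_force: [-10.6, 3.5, 6.8]
gripper_width: -0.1
```

```bash
cat > c.py <<'E'
from h import *
import sys
tag=sys.argv[1]
s=arm.read_state();print(s["position"].round(1),s["contact_force"].round(1))
for n,o in (("top",(528.2,291.6)),("side",(527.2,295.2))):
    im,d,p=look(n);P=cloud(d,p); save(im,n+tag+".png")
    c,sn=np.cos(.1815),np.sin(.1815); X=P-np.array([*o,0])
    H=np.stack([X[...,0]*c+X[...,1]*sn,-X[...,0]*sn+X[...,1]*c,X[...,2]],-1)
    g=(im[...,1]>1.5*im[...,0])&(im[...,1]>1.5*im[...,2])&(d>0)
    b=H[g&(H[...,2]>43)&(H[...,2]<51)&(abs(H[...,0]+20)<70)&(abs(H[...,1])<80)]
    if len(b): print(n,"box top H",len(b),np.percentile(b,[1,99],axis=0).round(1).tolist())
    w=H[(d>0)&(np.hypot(H[...,0]-70,H[...,1])<41)&(H[...,2]>84)&(H[...,2]<97)]
    if len(w)>10:
        r=cv2.minAreaRect(w[:,:2].astype(np.float32)); v=cv2.boxPoints(r); e=[v[1]-v[0],v[2]-v[1]]; L=max(e,key=np.linalg.norm)
        print(n,"wing",len(w),np.round(r[0],1),np.round(r[1],1),"theta mod pi",round(float(np.arctan2(L[0],L[1])%np.pi),3),"ztop",np.percentile(w[:,2],90).round(1))
E
python3 c.py 2
```

```text
[471.1 281.8  27.4] [-10.6   3.5   6.8]
top box top H 88 [[-7.2, 25.2, 43.2], [17.3, 56.7, 48.9]]
top wing 118 [68.5  0.6] [74.3 16. ] theta mod pi 0.255 ztop 92.6
side box top H 844 [[-45.4, -53.0, 43.4], [19.1, 57.2, 49.2]]
side wing 113 [70.4  0.9] [72.9 16.5] theta mod pi 0.201 ztop 93.2
```

Request:
play_rows --pt "2 0.4 0" --pt "3 0.5 0" --pt "3 0.5 0" --pt "3 0.5 0" --turn '[0,0,0,0]'

```text
clock: 6.65
position: [471.5, 280.6, 26.4]
ee_rot: [0.639, 0.769, 0.02, -0.001]
contact_force: [-10.9, 2.0, 6.6]
gripper_width: -0.0
```

Request:
play_rows --pt "-8 -1 0" --pt "-8 -1 5" --pt "0 0 25" --pt "0 0 30" --pt "0 0 30" --pt "0 0 25" --pt "15 0 10" --pt "15 0 0" --pt "20 0 0" --pt "20 0 0" --pt "20 0 0" --pt "20 0 0" --turn '[0,0,0.1,0.145,0.145,0.145,0.145,0.145,0.145,0.145,0.145,0.145]'

```text
clock: 7.85
position: [564.8, 278.1, 163.4]
ee_rot: [-0.034, 0.999, 0.021, -0.007]
contact_force: [0.1, 1.6, 0.4]
gripper_width: -0.0
```

Request:
play_rows --pt "15 0 0" --pt "15 0 0" --pt "10 0 0" --pt "6 0 0" --pt "3 0 0" --pt "0 0 -5" --pt "0 0 -5" --pt "0 0 -5" --pt "0 0 -5" --pt "0 0 -5" --turn '[0.145,0.145,0.145,0.145,0.145,0.145,0.145,0.145,0.145,0.1]'

```text
clock: 8.85
position: [618.7, 276.9, 140.8]
ee_rot: [-0.69, 0.724, 0.012, -0.014]
contact_force: [-0.3, 0.4, 0.1]
gripper_width: 0.2
```

```bash
python3 c.py 3; python3 - <<'E'
from h import *
s=arm.read_state();print(s["ee_rot"].round(3),s["joints"].round(2))
im,d,p=look("wrist");P=cloud(d,p);a=im.copy()
for X in [(596.5,306,92),(596.5-2.6,306-37.9,80),(596.5+2.6,306+37.9,80)]:
    cv2.circle(a,tuple(int(v) for v in proj(p,X)),3,(255,0,0),-1)
save(a,"w2.png")
E
```

```text
[618.7 276.9 140.8] [-0.3  0.4  0.1]
top wing 29 [ 62.  -24.8] [22.1  9.3] theta mod pi 0.289 ztop 92.8
side box top H 829 [[-45.3, -52.2, 43.7], [19.4, 56.6, 48.8]]
side wing 116 [71.1  0.3] [75.9 15.4] theta mod pi 0.229 ztop 93.5
[-0.688  0.725  0.012 -0.015] [ 0.65  0.56  0.07 -0.02 -1.11  0.88]
```

View pics/w2.png

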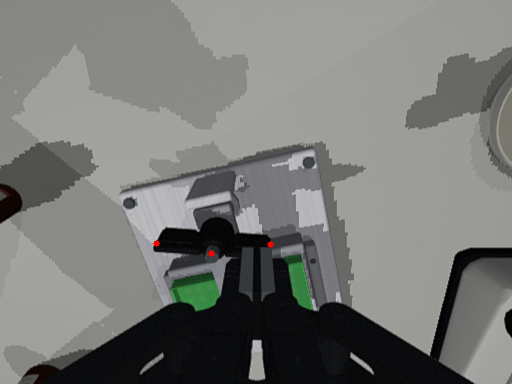

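Request:
play_rows --pt "0 0 -12" --pt "0 0 -12" --pt "0 0 -12" --pt "0 0 -10" --pt "0 0 -8" --pt "0 0 -5" --pt "0 0 0" --pt "0 0 0" --turn '[0,0,0,0,0,0,0,0]'

```text
clock: 9.8
position: [618.0, 276.3, 76.0]
ee_rot: [-0.685, 0.728, 0.012, -0.015]
contact_force: [-0.1, 0.4, 0.4]
gripper_width: -0.1
```

```bash
cat > st.py <<'E'
# python3 st.py wing theta0 dtheta nrows z : rows from the measured pose along the circle
from h import *
import sys
w,t0,dt,n,z=[float(a) for a in sys.argv[1:6]]; off=float(sys.argv[6]) if len(sys.argv)>6 else 15.5; r=float(sys.argv[7]) if len(sys.argv)>7 else 27
s=arm.read_state(); pos=s["position"]; q=s["ee_rot"]; yaw=2*np.arctan2(q[1],q[0])
def tgt(t):
    f=np.radians(100.4)+(np.pi if w==2 else 0)-t
    u=np.array([np.cos(f),np.sin(f)]); v=np.array([-u[1],u[0]])
    return np.r_[np.array([596.5,306])+r*u+off*v,z],f
rel=pos[:2]-[596.5,306]; # implied theta if in contact
f=np.arctan2(rel[1],rel[0])-np.arctan2(15.5,np.sqrt(max(1,rel@rel-15.5**2)))
print("contact theta",((np.radians(100.4)+(np.pi if w==2 else 0)-f)%(2*np.pi)).round(3),"r",np.sqrt(max(1,rel@rel-15.5**2)).round(1),"q6",s["joints"][5].round(2),"F",s["contact_force"].round(1),"M",s["wrist_torque"].round(2))
P=pos;Y=yaw;O=[];T=[]
for k in range(int(n)):
    p,f=tgt(t0+dt*(k+1)); O.append((p-P).round(1).tolist()); e=(f-Y+np.pi/2)%np.pi-np.pi/2; T.append(round(float(e),2)); P=p;Y=f
print(O);print(T)
E
python3 st.py 2 0.1 0.1 10 71
```

```text
contact theta 6.275 r 33.2 q6 0.87 F [-0.1  0.4  0.4] M [-0.02 -0.09  0.07]
[[-6.5, 2.4, -5.0], [-2.8, -1.4, 0.0], [-2.9, -1.1, 0.0], [-3.0, -0.8, 0.0], [-3.1, -0.5, 0.0], [-3.1, -0.2, 0.0], [-3.1, 0.1, 0.0], [-3.1, 0.5, 0.0], [-3.0, 0.8, 0.0], [-2.9, 1.1, 0.0]]
[0.04, -0.1, -0.1, -0.1, -0.1, -0.1, -0.1, -0.1, -0.1, -0.1]
```

Request:
play_rows --pt "-4 1 -3" --pt "-3 1 -2" --pt "-2.8 -1.4 0" --pt "-2.9 -1.1 0" --pt "-3 -0.8 0" --pt "-3.1 -0.5 0" --pt "-3.1 -0.2 0" --pt "-3.1 0.1 0" --turn '[0,0,-0.1,-0.1,-0.1,-0.1,-0.1,-0.1]'

```text
clock: 10.6
position: [594.9, 274.7, 72.5]
ee_rot: [-0.429, 0.903, 0.013, -0.006]
contact_force: [1.5, -1.7, -3.0]
gripper_width: 0.0
```

```bash
python3 c.py 4;python3 st.py 2 0.8 0.12 12 71
```

```text
[594.9 274.7  72.5] [ 1.5 -1.7 -3. ]
top box top H 162 [[-24.0, -53.7, 43.3], [18.3, -17.1, 48.8]]
top wing 126 [65.7 -6.4] [65.6 17.5] theta mod pi 0.638 ztop 94.3
side box top H 838 [[-45.0, -52.4, 43.7], [19.4, 56.4, 48.8]]
side wing 167 [70.9  0.2] [69.2 31.8] theta mod pi 0.391 ztop 94.6
contact theta 0.765 r 27.1 q6 0.25 F [ 0.1 -0.3 -0.1] M [-0.22 -0.3  -0.01]
[[-4.7, 0.7, -1.6], [-3.6, 1.0, 0.0], [-3.4, 1.4, 0.0], [-3.2, 1.8, 0.0], [-3.0, 2.2, 0.0], [-2.7, 2.6, 0.0], [-2.4, 2.9, 0.0], [-2.0, 3.1, 0.0], [-1.6, 3.4, 0.0], [-1.2, 3.5, 0.0], [-0.8, 3.6, 0.0], [-0.3, 3.7, 0.0]]
[-0.06, -0.12, -0.12, -0.12, -0.12, -0.12, -0.12, -0.12, -0.12, -0.12, -0.12, -0.12]
```

Request:
play_rows --pt "-4.7 0.7 -1" --pt "-3.6 1 0" --pt "-3.4 1.4 0" --pt "-3.2 1.8 0" --pt "-3 2.2 0" --pt "-2.7 2.6 0" --pt "-2.4 2.9 0" --turn '[-0.06,-0.12,-0.12,-0.12,-0.12,-0.12,-0.12]'

```text
clock: 11.4
position: [572.9, 285.1, 72.5]
ee_rot: [-0.05, 0.999, 0.012, 0.001]
contact_force: [2.0, -1.7, -1.4]
gripper_width: 0.0
```

```bash
python3 st.py 2 1.64 0.12 8 71;  python3 c.py 5; python3 - <<'E'
import cv2
a=cv2.imread('pics/side5.png')[150:310,150:350];b=cv2.imread('pics/top5.png')[100:260,170:370]
cv2.imwrite('pics/c5.png',cv2.resize(cv2.hconcat([a,b]),None,fx=2,fy=2,interpolation=2))
E
```

```text
contact theta 1.542 r 27.4 q6 -0.59 F [ 2.  -1.7 -1.4] M [-0.72 -0.45  0.  ]
[[-3.5, 5.6, -1.5], [-1.6, 3.4, 0.0], [-1.2, 3.5, 0.0], [-0.8, 3.6, 0.0], [-0.3, 3.7, 0.0], [0.1, 3.7, 0.0], [0.5, 3.7, 0.0], [1.0, 3.6, 0.0]]
[-0.11, -0.12, -0.12, -0.12, -0.12, -0.12, -0.12, -0.12]
[572.9 285.1  72.5] [ 2.  -1.7 -1.4]
top box top H 649 [[-45.6, -53.5, 43.3], [16.6, 43.1, 49.1]]
top wing 22 [40.4  0.6] [14.5 10.3] theta mod pi 0.913 ztop 90.9
side box top H 818 [[-44.9, -52.1, 43.6], [18.7, 57.3, 48.9]]
side wing 194 [69.5 -7.7] [76.9 32.8] theta mod pi 1.449 ztop 94.9
```

View pics/c5.png

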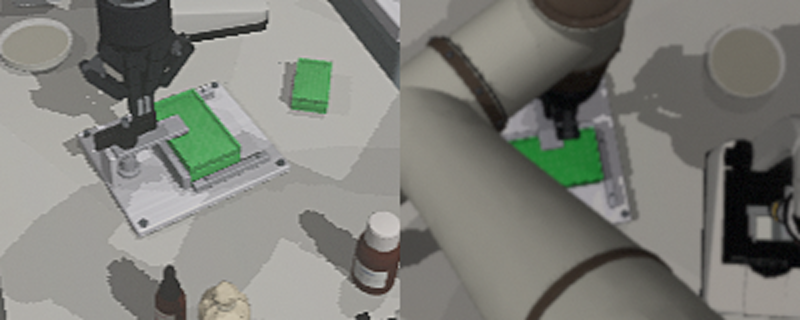

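Request:
play_rows --pt "-3.5 5.6 -1" --pt "-1.6 3.4 0" --pt "-1.2 3.5 0" --pt "-0.8 3.6 0" --pt "-0.3 3.7 0" --pt "0.1 3.7 0" --pt "0.5 3.7 0" --turn '[-0.11,-0.12,-0.12,-0.12,-0.12,-0.12,-0.12]'

```text
clock: 12.2
position: [563.7, 307.9, 71.7]
ee_rot: [0.355, 0.935, 0.005, 0.002]
contact_force: [-0.7, -1.7, 1.8]
gripper_width: 0.1
```

```bash
python3 st.py 2 2.5 0.12 8 71
```

```text
contact theta 2.301 r 29.0 q6 -1.48 F [-0.7 -1.7  1.8] M [-0.62  0.31 -0.01]
[[3.5, 8.7, -0.7], [1.5, 3.4, 0.0], [1.9, 3.2, 0.0], [2.2, 3.0, 0.0], [2.6, 2.7, 0.0], [2.9, 2.4, 0.0], [3.2, 2.0, 0.0], [3.4, 1.6, 0.0]]
[-0.14, -0.12, -0.12, -0.12, -0.12, -0.12, -0.12, -0.12]
```

Request:
play_rows --pt "1.5 4.3 -0.5" --pt "2 4.2 0" --pt "1.5 3.4 0" --pt "1.9 3.2 0" --turn '[-0.1,-0.1,-0.12,-0.12]'

```text
clock: 12.6
position: [566.9, 320.8, 71.2]
ee_rot: [0.551, 0.834, -0.0, -0.0]
contact_force: [-1.9, -2.1, 1.2]
gripper_width: -0.3
```

```bash
python3 st.py 2 2.7 0 1 71; python3 st.py 1 2.7 0 1 120 23
```

```text
contact theta 2.702 r 29.3 q6 -1.93 F [-1.9 -2.1  1.2] M [-0.32  0.62  0.03]
[[1.3, -1.9, -0.2]]
[0.22]
contact theta 5.844 r 29.3 q6 -1.93 F [-1.9 -2.1  1.2] M [-0.32  0.62  0.03]
[[64.1, -23.3, 48.8]]
[0.22]
```

Request:
play_rows --pt "-3 -6 0" --pt "-3 -6 5" --pt "0 0 15" --pt "0 0 20" --pt "0 0 20" --pt "10 0 0" --pt "12 -2 0" --pt "12 -2 0" --pt "12 -2 0" --pt "10 -2 0" --pt "8 -1 0" --pt "5 0 0" --turn '[0,0,0.145,0.145,0.145,0.145,0.145,0.145,0.145,0.145,0.145,0.145]'

```text
clock: 13.8
position: [630.0, 295.1, 142.3]
ee_rot: [-0.173, 0.985, 0.004, 0.003]
contact_force: [0.2, -1.1, -0.3]
gripper_width: 0.0
```

Request:
play_rows --pt "0 0 0" --pt "0 0 0" --pt "0 0 0" --pt "0 0 0" --pt "0 0 0" --pt "0 0 0" --pt "0 0 0" --pt "0 0 0" --pt "0 0 0" --pt "0 0 0" --pt "0 0 0" --pt "0 0 0" --turn '[0.145,0.145,0.145,0.145,0.145,0.145,0.145,0.145,0.145,0.145,0.145,0.145]'

```text
clock: 15.0
position: [629.3, 289.0, 150.9]
ee_rot: [0.879, -0.477, -0.007, -0.003]
contact_force: [-0.1, 0.2, 0.2]
gripper_width: -0.2
```

```bash
python3 c.py 6;python3 st.py 1 2.7 0 1 120 23; python3 - <<'E'
from h import *
im,d,p=look("wrist");a=im.copy()
import math
for w in (0,np.pi):
  f=math.radians(100.4)-2.7+w
  cv2.circle(a,tuple(int(v) for v in proj(p,(596.5+38*math.cos(f),306+38*math.sin(f),78))),3,(255,0,0) if w==0 else (255,255,0),-1)
save(a,"w3.png")
E
```

```text
[629.3 289.  150.9] [-0.1  0.2  0.2]
top wing 36 [ 78.6 -20.5] [ 8.7 30.4] theta mod pi 2.772 ztop 90.0
side box top H 837 [[-44.8, -52.5, 43.7], [19.0, 56.8, 48.9]]
side wing 124 [71.6  0.8] [15.  74.4] theta mod pi 2.892 ztop 91.3
contact theta 2.66 r 33.7 q6 1.49 F [-0.3 -0.   0.6] M [-0.02 -0.04 -0.02]
[[1.5, 8.5, -31.0]]
[0.05]
```

View pics/w3.png

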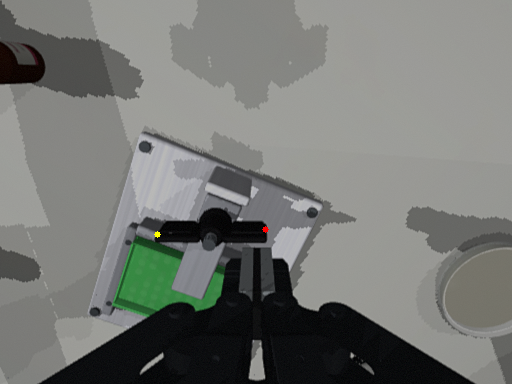

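```bash
python3 st.py 1 2.78 0 1 70 24
```

```text
contact theta 2.659 r 33.6 q6 1.49 F [ 0.6 -0.2  0.2] M [0.   0.   0.02]
[[1.6, 6.2, -80.8]]
[-0.02]
```

Request:
play_rows --pt "1 3 -10" --pt "1 3 -12" --pt "0 0 -12" --pt "0 0 -12" --pt "0 0 -12" --pt "0 0 -10" --pt "0 0 -8" --pt "0 0 -5" --pt "0 0 0" --turn '[0,0,0,0,0,0,0,0,0]'

```text
clock: 16.05
position: [630.4, 294.7, 61.1]
ee_rot: [0.876, -0.483, -0.008, -0.002]
contact_force: [0.8, -0.1, 0.7]
gripper_width: 0.3
```

```bash
python3 st.py 1 2.6 0.12 10 69
```

```text
contact theta 2.523 r 32.2 q6 1.48 F [ 0.8 -0.1  0.7] M [-0.02  0.06  0.03]
[[-5.8, -2.1, 7.9], [-1.8, -3.3, 0.0], [-2.2, -3.0, 0.0], [-2.5, -2.7, 0.0], [-2.8, -2.4, 0.0], [-3.1, -2.1, 0.0], [-3.3, -1.7, 0.0], [-3.5, -1.3, 0.0], [-3.6, -0.8, 0.0], [-3.7, -0.4, 0.0]]
[0.04, -0.12, -0.12, -0.12, -0.12, -0.12, -0.12, -0.12, -0.12, -0.12]
```

Request:
play_rows --pt "0 0 5" --pt "0 0 3" --pt "-3 -1 0" --pt "-3 -1 0" --pt "-1.8 -3.3 0" --pt "-2.2 -3 0" --pt "-2.5 -2.7 0" --pt "-2.8 -2.4 0" --pt "-3.1 -2.1 0" --turn '[0,0,0,0,-0.08,-0.12,-0.12,-0.12,-0.12]'

```text
clock: 16.95
position: [615.6, 281.0, 72.9]
ee_rot: [-0.701, 0.714, 0.003, 0.011]
contact_force: [3.5, -0.7, -2.3]
gripper_width: -0.1
```

```bash
python3 st.py 1 3.2 0.1 10 69
```

```text
contact theta 3.185 r 27.3 q6 0.9 F [ 3.5 -0.7 -2.3] M [-0.18 -0.78  0.  ]
[[-3.0, -1.7, -3.9], [-2.7, -1.5, 0.0], [-2.9, -1.2, 0.0], [-3.0, -0.9, 0.0], [-3.1, -0.6, 0.0], [-3.1, -0.3, 0.0], [-3.1, 0.0, 0.0], [-3.1, 0.3, 0.0], [-3.0, 0.6, 0.0], [-3.0, 0.9, 0.0]]
[0.04, -0.1, -0.1, -0.1, -0.1, -0.1, -0.1, -0.1, -0.1, -0.1]
```

Request:
play_rows --pt "-3 -1.7 -2" --pt "-2.7 -1.5 -1" --pt "-2.9 -1.2 0" --pt "-3 -0.9 0" --pt "-3.1 -0.6 0" --pt "-3.1 -0.3 0" --pt "-3.1 0 0" --turn '[-0.05,-0.1,-0.1,-0.1,-0.1,-0.1,-0.1]'

```text
clock: 17.65
position: [598.6, 273.4, 72.9]
ee_rot: [-0.423, 0.906, -0.005, 0.018]
contact_force: [2.7, -1.5, -2.2]
gripper_width: 0.1
```

```bash
python3 st.py 1 3.86 0.1 8 69
```

```text
contact theta 3.754 r 28.7 q6 0.18 F [ 2.7 -1.5 -2.2] M [-0.3  -0.57  0.01]
[[-5.7, 1.6, -3.9], [-3.1, 0.5, 0.0], [-3.0, 0.8, 0.0], [-2.9, 1.1, 0.0], [-2.8, 1.4, 0.0], [-2.6, 1.7, 0.0], [-2.4, 1.9, 0.0], [-2.2, 2.2, 0.0]]
[0.06, -0.1, -0.1, -0.1, -0.1, -0.1, -0.1, -0.1]
```

Request:
play_rows --pt "-3 0.8 0" --pt "-3 0.8 -1" --pt "-3.1 0.5 0" --pt "-3 0.8 0" --pt "-2.9 1.1 0" --turn '[0,-0.05,-0.1,-0.1,-0.1]'

```text
clock: 18.15
position: [584.8, 276.2, 73.4]
ee_rot: [-0.258, 0.966, -0.009, 0.019]
contact_force: [8.6, -6.9, -3.1]
gripper_width: -0.0
```

```bash
python3 st.py 1 4.26 0.1 6 71
```

```text
contact theta 4.201 r 28.1 q6 -0.21 F [ 8.6 -6.9 -3.1] M [-2.02 -2.41 -0.06]
[[-3.7, 2.8, -2.4], [-2.6, 1.7, 0.0], [-2.4, 1.9, 0.0], [-2.2, 2.2, 0.0], [-2.0, 2.4, 0.0], [-1.8, 2.6, 0.0]]
[0.01, -0.1, -0.1, -0.1, -0.1, -0.1]
```

Request:
play_rows --pt "-3 2 0" --pt "-3 2 0" --pt "-3 2 0" --pt "-3.5 2.5 0" --turn '[0,0,0,0]'

```text
clock: 18.55
position: [584.5, 276.6, 73.7]
ee_rot: [-0.262, 0.965, -0.015, 0.028]
contact_force: [15.2, -10.2, -8.0]
gripper_width: -0.1
```

```bash
python3 st.py 1 4.26 0.1 1 71
```

```text
contact theta 4.222 r 27.7 q6 -0.23 F [ 15.2 -10.2  -8. ] M [-3.04 -4.52 -0.16]
[[-3.3, 2.3, -2.7]]
[0.0]
```

Request:
play_rows --pt "4 -3 0" --pt "4 -3 0" --pt "0 0 15" --pt "0 0 30" --pt "0 0 40" --pt "-15 -5 40" --pt "-25 -10 45" --pt "-25 -10 45" --pt "-25 -20 45" --pt "-20 -30 20" --pt "0 -40 10" --pt "0 -30 0" --turn '[0,0,0,0,0,0,0,0,0,0,0,0]'

```text
clock: 19.75
position: [478.3, 125.7, 363.1]
ee_rot: [-0.274, 0.961, -0.013, 0.026]
contact_force: [0.2, 0.1, 0.3]
gripper_width: 0.0
```

```bash
python3 c.py 7; python3 - <<'E'
import cv2
a=cv2.imread('pics/side7.png')[150:340,150:350];b=cv2.imread('pics/top7.png')[100:290,170:370]
cv2.imwrite('pics/c7.png',cv2.resize(cv2.hconcat([a,b]),None,fx=2,fy=2,interpolation=2))
E
```

```text
[478.3 125.7 363.1] [0.2 0.1 0.3]
top box top H 162 [[-13.9, 16.8, 43.4], [17.4, 56.7, 48.8]]
top wing 77 [70.1  0.6] [73.2 13.7] theta mod pi 1.176 ztop 94.0
side box top H 842 [[-45.0, -52.8, 43.8], [19.4, 57.0, 49.0]]
side wing 97 [69.6  1.7] [71.9 14.4] theta mod pi 1.191 ztop 91.6
```

View pics/c7.png

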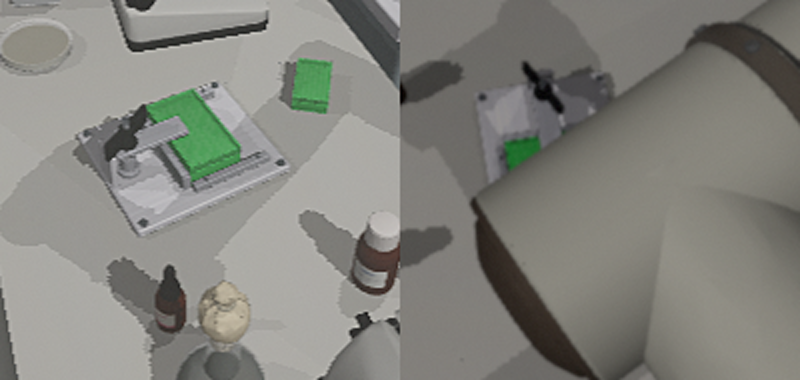

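Request:
play_rows --pt "0 15 25" --pt "0 15 20" --pt "0 0 0" --pt "0 0 0" --turn '[0,0,0,0]'

```text
clock: 20.25
position: [475.4, 155.4, 407.4]
ee_rot: [-0.274, 0.961, -0.011, 0.023]
contact_force: [-0.7, -0.6, -0.7]
gripper_width: 0.1
```

```bash
python3 -c "
from bench import arm
s=arm.read_state();print(s['position'],s['contact_force'],s['clock']);print(arm.job_done())"
```

```text
[475.40895242 155.39205915 407.36088626] [-0.66818915 -0.59151435 -0.65633795] 20.25
the job is handed in; nothing more can be done
None
```

I pushed the larger tip box back against its stop, then tightened the wing nut to its hard stop, and handed the job in at 20.3 s. I used the shut fingertips only, so nothing was pinched or lifted.

- **Box:** I pushed on its front face until it stopped moving, at about 11 N. In the last side view its top spans x = -45 to +19.4 mm in the holder's frame; home is -46 to +20 mm. The arm hid most of the box in the last top view, so this rests on the side camera and the stall.
- **Wing nut:** It took two clockwise strokes, first on wing 2 and then on wing 1. The nut stopped at about 4.2 rad by fingertip position and did not move further at about 18 N, against roughly 2 N for ordinary turning.
- **Disagreement:** the cameras' angle estimate for the nut is about 4.32–4.33 rad, 0.1 rad more than the stop. I put this down to measurement error, because the estimates were scattered by about that much all along.
- **Surroundings:** the dropper, jar, dish and small green box look unmoved in the last side view. The arm was well clear with almost no force on it when I handed in.

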